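# Swap weights and glassware back onto their own stands

## Task

The weights and the glassware have been put on each other's stands. Swap them so that the two brass weights stand upright in the middle of the round stands (the larger weight on the larger one) and the beaker and the vial stand upright in the middle of the square stands (the beaker on the larger one); the empty pale grey mat is free for parking one thing meanwhile. Let none of the four fall over.

Things in the scene. Friction and masses are not known exactly. Their poses are not given: they have to be found in the camera images.
- big_weight_mid (a point): the larger of the two brass calibration weights that stand on the stands: cylinder 38 mm across with a knob 24 mm across on top, 71 mm tall overall, body up to 56 mm; about 0.5 kg. Point half-way up (35.5 mm above its foot), z up. Loose, round about z
- small_weight_mid (a point): the smaller brass calibration weight: cylinder 24 mm across with a knob on top, 42 mm tall overall, full width up to about 33 mm; about 0.1 kg. Point half-way up (21 mm above its foot), z up. Loose, round about z
- beaker_mid (a point): open clear-glass beaker, 54 mm across at the rim (base 50 mm), 70 mm tall, about 0.06 kg; take it round the outside. Point on its axis half-way up (35 mm above its foot), z up. Loose, round about z
- vial_mid (a point): clear glass sample vial with a pale screw cap, 27 mm across, 64 mm tall, straight-sided over its whole height; about 0.04 kg. Point half-way up (32 mm above its foot), z up. Loose, round about z
- round_large_top (a point): large round stand: wooden disc with a grey felt face, 96 mm across, 10 mm high, fixed to the bench. Point at the centre of its flat top
- round_small_top (a point): small round stand: the same, 66 mm across, 10 mm high, fixed. Point at the centre of its flat top
- square_large_top (a point): large square stand: wooden plate with a grey felt face, 92 x 92 mm, 10 mm high, fixed. Point at the centre of its flat top
- square_small_top (a point): small square stand: the same, 62 x 62 mm, 10 mm high, fixed. Point at the centre of its flat top
- mat_top (a point): plain pale grey oblong mat without wooden edge, 70 (its x) x 100 (its y) mm, 4 mm high, fixed; empty at the start and free for parking one thing. Point at the centre of its flat top
Things that resemble listed ones, but are neither listed nor needed, are in the scene too. What is shaped like the part that bears beaker_mid but red is not meant. What is shaped like the part that bears round_small_top but black is not meant.

How it is judged:
By the outcome, as a careful person would: the job done as asked, in the order asked, and still so for the second after the job is handed in, with the robot touching nothing.
It also fails if it takes over 141 s, if anything falls off the work surface, if the arm or the gripper's body presses on something with over 40 N, if the wrist force passes 120 N, or if a joint passes its speed limit or range.

## Robot

A 6-joint arm with a two-finger parallel gripper is mounted at the origin on a cart in front of the work surface, level with it; the furniture and walls round the work are solid. World frame = base frame: x ahead of the robot, y to its left, z up, the work surface at z = 0. Lengths are in mm, angles in rad, forces in N, time in s.
With the tool pointing down it reaches from about 400 to 925 mm from the base axis. Payload 12.5 kg.
Tool frame: the origin (TCP) lies at the very end of the fingers, on their centre line; the grasp point (between the pads) lies 19 mm behind it; z points along the fingers, y is the line along which they close (so a half turn about z gives the same grasp; the last joint's range is limited). The gripper opens to 95 mm and grips with 3 to 60 N. Pads are 20 mm wide; open, the fingers measure 119 mm over their backs; the gripper's body (75 mm by 180 mm) begins 59 mm behind the grasp point.
Start: joints at [-1.295, 0.491, 1.559, -0, 1.092, -0.106], TCP at [232.893, -580.006, 214.661] pointing down, gripper open.
Joint ranges: [-3.1, 3.1], [-0.84, 2.19], [0.05, 2.79], [-1.13, 4.28], [0.06, 2.93], [-2.69, 2.69]. Speed limits (rad/s): [2.22, 2.22, 2.79, 3.14, 3.14, 3.14].

## Interface

Orientations are given as [roll, pitch, yaw] about the fixed x, y, z axes, in that order (R = Rz(yaw) Ry(pitch) Rx(roll)).
In Python, from cell import * gives the robot as it stands.
- The arm moves only by the tool jog_arm, never from a script. Its argument "targets" is a list of rows, each an object with "turn": the turn, a rotation vector about the world's x, y, z in degrees, a list of three; "slide": the shift along the world's x, y, z in mm, a list of three; "claw": the opening in per cent of the stroke, from 0 (shut) to 100 (fully open). In form: [{"turn": [wx, wy, wz], "slide": [x, y, z], "claw": claw}, ...]. A call has 1 to 5 rows; each row shifts and turns the commanded pose from where the row before left it; what a row does not reach is not made up. A row lasts 1/8 s, in which the tool goes at most 62.5 mm and 10.7 degrees, less where a joint would pass 70% of its speed; a pose out of reach is approached as far as the arm can. A call with a gripper value outside its range is refused whole. The fingers move at their own pace and stop on an object; the grip force is fixed at half the most. Time passes only in rows, so rows that do not move let the fingers close. It gives the time, the measured TCP pose, the force, the opening and the grip force at its end, in the units of the state.
- state(): the state, without advancing time (a new reading comes with each control period).
- read_camera(name): name is "scene" or "side" or "wrist"; returns a dict with "frame" (480x640x3 uint8, blue, green, red), "mtx" (3x3 intrinsics, pixels), "k1" (the pictures are not rectified: a ray, as slopes to the right and down, at radius r is drawn at 1 + k1 r^2 times it, then the intrinsics apply), "R" (3x3) and "t" (3): a world point X has camera coordinates R X + t. Camera axes: x right, y down, z forward; pixel columns grow to the right and rows downward; lengths in mm; the calibration is good to about 2 mm. A picture is of the moment at which its call begins. There is no depth.
- job_done(): hands the job in; it is judged then, once.
Trained networks look in the newest picture that a camera, given by its name, has taken for a name from the list of things; names that differ only in an ending like _2 or _b are one class to them, and where a whole thing is asked for, a point or a joint stands for the part that bears it (a point fixed in the world has none). Each returns a list of dicts, best first, with "conf" (0 to 1); they miss things now and then, are a little off and sometimes report something else, mostly with a low value. They report only what shows in the picture. A call takes as long as a camera call. They do not tell look-alikes from the thing itself.
- look_for(query, camera): "xy" ([column, row] in pixels, amid what is visible of it).
The state is a dict: "t": time; "joints": joint angles; "qvel": joint speeds; "tau": joint torques, N m; "eef_pos": TCP position; "tcp_rot": TCP orientation; "ft_force": force on the tool from outside, world axes, zero at the start; "moment": the same for the moment, N m; "opening": opening from 0.0 (shut) to 1.0 (fully open); "grip_force": force on a finger pad.
Only numpy, scipy, OpenCV 4.12 (cv2) and the standard library are available. Lean on these libraries where they do the work, as an engineer would, in place of code of your own. Each camera call takes 0.05 s, during which the arm holds its last target. There are 200 camera calls.

## Working session

There is one attempt and no reset: what is moved stays moved. The work goes in short steps, Python scripts to look and compute and a tool call to move; the robot and the scene stay as the last step left them, time stands still between calls to the robot, and variables do not carry over. Pictures are saved under pics/ and viewed, at most 15 in all, crops included, and the job is handed in when it is done.

Besides the shell and the picture viewer there is one more tool, called after "Call:" by a JSON object that holds its "method" and its "body". jog_arm: Moves the arm, as the interface text tells. Its arguments: {"type":"object","properties":{"targets":{"type":"array","items":{"type":"object","properties":{"turn":{"type":"array","items":{"type":"number"}},"slide":{"type":"array","items":{"type":"number"}},"claw":{"type":"number"}}}}},"required":["targets"]}

```bash
mkdir -p pics; cat > h.py <<'E'
from cell import *
import numpy as np, cv2
def ray(c,uv):
    K=c["mtx"];K=np.array(K);p=np.linalg.inv(K)@np.array([uv[0],uv[1],1.]);d=p[:2];s=d.copy()
    for _ in range(20): s=d/(1+c["k1"]*(s@s))
    R=np.array(c["R"]);o=-R.T@np.array(c["t"]).ravel()
    return o,R.T@np.array([s[0],s[1],1.])
def onz(c,uv,z):
    o,d=ray(c,uv);return o+d*(z-o[2])/d[2]
def proj(c,X):
    p=np.array(c["R"])@np.array(X,float)+np.array(c["t"]).ravel();s=p[:2]/p[2];s=s*(1+c["k1"]*(s@s))
    return (np.array(c["mtx"])@np.array([s[0],s[1],1]))[:2]
H=dict(big_weight_mid=45.5,small_weight_mid=31,beaker_mid=45,vial_mid=42,round_large_top=10,round_small_top=10,square_large_top=10,square_small_top=10,mat_top=4)
E
python3 - <<'E'
from h import *
for n in ("scene","side"):
    c=read_camera(n);cv2.imwrite(f"pics/{n}0.png",c["frame"])
    o=-np.array(c["R"]).T@np.array(c["t"]).ravel();print(n,o.round())
    for q,z in H.items():
        for r in look_for(q,n)[:3]: print(q,np.round(r["xy"]),round(r["conf"],2),onz(c,r["xy"],z).round())
print(state())
E
```

```text
scene [-284.  635.  546.]
big_weight_mid [374. 232.] 0.67 [ 559. -147.   46.]
small_weight_mid [360. 271.] 0.65 [430.   7.  31.]
beaker_mid [307. 222.] 0.84 [715. -35.  45.]
beaker_mid [275. 254.] 0.75 [588. 142.  45.]
vial_mid [267. 304.] 0.58 [409. 264.  42.]
round_large_top [275. 273.] 0.71 [563. 156.  10.]
round_small_top [211. 343.] 0.96 [394. 390.  10.]
round_small_top [267. 329.] 0.59 [375. 283.  10.]
square_small_top [356. 282.] 0.91 [424.  22.  10.]
side [ 449. -752.  756.]
big_weight_mid [336. 310.] 0.93 [ 560. -149.   46.]
small_weight_mid [260. 265.] 0.5 [428.   5.  31.]
beaker_mid [326. 212.] 0.97 [585. 142.  45.]
beaker_mid [411. 263.] 0.85 [732. -46.  45.]
beaker_mid [242. 201.] 0.35 [397. 210.  45.]
vial_mid [242. 183.] 0.68 [399. 286.  42.]
round_large_top [319. 232.] 0.91 [566. 115.  10.]
round_small_top [243. 202.] 0.76 [398. 253.  10.]
round_small_top [242. 175.] 0.61 [398. 370.  10.]
square_large_top [338. 330.] 0.65 [ 562. -168.   10.]
square_small_top [268. 277.] 0.73 [442. -12.  10.]
mat_top [234. 390.] 0.88 [ 370. -264.    4.]
{'t': 1.0, 'joints': array([-1.29460535e+00,  4.90896252e-01,  1.55892397e+00,  2.55747040e-05,
        1.09170537e+00, -1.05636168e-01]), 'qvel': array([-0.00016157, -0.00032533,  0.00218411,  0.00140554,  0.0015238 ,
        0.00083516]), 'tau': array([-1.02445312e-03, -6.12474203e+01, -2.58427906e+01,  6.93455036e-02,
        4.46558988e-02,  2.37287463e-05]), 'eef_pos': array([ 232.89255504, -579.9929976 ,  214.65500709]), 'tcp_rot': array([ 3.14152357e+00, -1.54985878e-05,  3.81815360e-01]), 'ft_force': array([-0.10875472, -0.45496515, -0.01582806]), 'moment': array([ 0.01053365,  0.06443092, -0.05156419]), 'grip_force': 0.0, 'opening': 1.0022242473393894}
```

View pics/scene0.png

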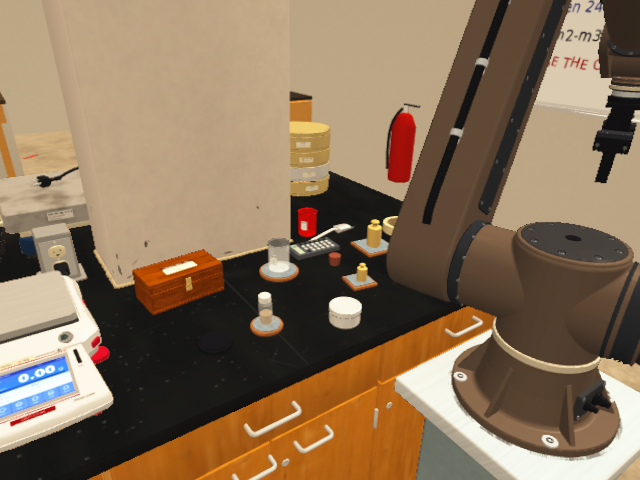

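View pics/side0.png

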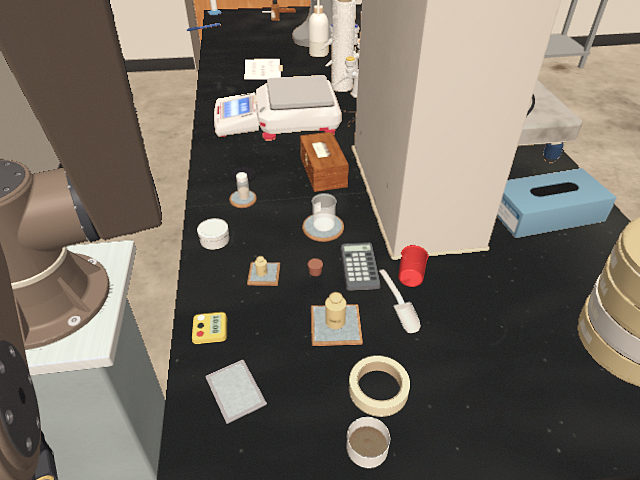

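The scene view shows the brass weights on the square stands (374,235 and 362,270), the beaker on the large round stand (278,252), the vial on the small round one (265,310), and a pillar behind the beaker. The side view shows the same, with the mat at (235,390). The red cup and the black disc are decoys. I'll move in for a closer wrist view.

Call:
{"method": "jog_arm", "body": {"targets": [{"turn":[0,0,-7.3],"slide":[30,50,20],"claw":100},{"turn":[0,0,-7.3],"slide":[30,50,20],"claw":100},{"turn":[0,0,-7.3],"slide":[30,50,20],"claw":100},{"slide":[30,50,20],"claw":100},{"slide":[30,50,20],"claw":100}]}}

```text
validation failed for argument at $.ta...
```

Call:
{"method": "jog_arm", "body": {"targets": [{"slide":[35,50,10],"claw":100},{"slide":[35,50,0],"claw":100},{"slide":[30,30,0],"claw":100},{"claw":100},{"claw":100}]}}

```text
validation failed for argument at $.ta...
```

```bash
cat >> h.py <<'E'
def look(n,name=None,minc=.3):
    c=read_camera(n)
    if name: cv2.imwrite(f"pics/{name}.png",c["frame"])
    for q,z in H.items():
        for r in look_for(q,n)[:3]:
            if r["conf"]>minc: print(q,np.round(r["xy"]),round(r["conf"],2),onz(c,r["xy"],z).round(1))
    return c
E
python3 - <<'E'
from h import *
s=state();print(s["t"],s["eef_pos"].round(1),s["tcp_rot"].round(3))
c=look("wrist","w1");print((-np.array(c["R"]).T@np.array(c["t"]).ravel()).round(),np.array(c["R"]).round(2))
c=read_camera("side")
for p in [(355,148),(400,255),(490,250)]: print(p,onz(c,p,0).round())
E
```

```text
1.0 [ 232.9 -580.   214.7] [ 3.142 -0.     0.382]
[ 297. -555.  384.] [[ 0.37 -0.93 -0.  ]
 [-0.9  -0.36  0.25]
 [-0.23 -0.09 -0.97]]
(355, 148) [718. 477.   0.]
(400, 255) [732.  26.   0.]
(490, 250) [932.  14.   0.]
```

View pics/w1.png

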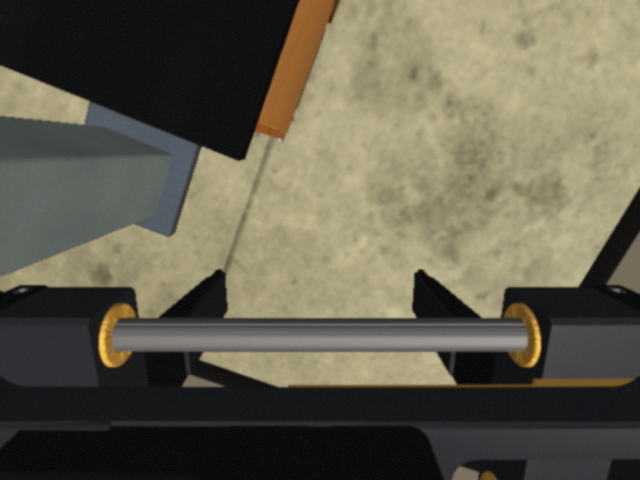

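The wrist picture shows only the floor and the fingers, because the moves were refused: each row needs all three fields.

Call:
{"method": "jog_arm", "body": {"targets": [{"turn":[0,0,-7.3],"slide":[30,50,20],"claw":100},{"turn":[0,0,-7.3],"slide":[30,50,20],"claw":100},{"turn":[0,0,-7.3],"slide":[30,50,20],"claw":100},{"turn":[0,0,0],"slide":[30,50,20],"claw":100},{"turn":[0,0,0],"slide":[30,50,20],"claw":100}]}}

```text
t: 2.17
eef_pos: [383.5, -328.3, 315.5]
tcp_rot: [3.141, -0.0, -0.001]
ft_force: [0.2, -1.3, -0.3]
opening: 0.999
grip_force: 0.0
```

Call:
{"method": "jog_arm", "body": {"targets": [{"turn":[0,0,0],"slide":[30,50,10],"claw":100},{"turn":[0,0,0],"slide":[20,50,0],"claw":100},{"turn":[0,0,0],"slide":[20,30,0],"claw":100},{"turn":[0,0,0],"slide":[0,0,0],"claw":100},{"turn":[0,0,0],"slide":[0,0,0],"claw":100}]}}

```text
t: 2.8
eef_pos: [452.7, -200.3, 324.7]
tcp_rot: [3.141, 0.0, -0.0]
ft_force: [-0.2, -0.4, 0.4]
opening: 0.995
grip_force: 0.0
```

```bash
python3 - <<'E'
from h import *
s=state();print(s["t"],s["eef_pos"].round(1),s["tcp_rot"].round(3))
c=look("wrist","w2")
E
```

```text
2.8 [ 452.7 -200.3  324.7] [ 3.141  0.    -0.   ]
big_weight_mid [273. 118.] 0.82 [ 559.1 -145.8   45.5]
big_weight_mid [293. 113.] 0.61 [ 563.8 -168.8   45.5]
small_weight_mid [169. 222.] 0.94 [429.5  -2.1  31. ]
beaker_mid [ 32. 100.] 0.85 [579.6 140.3  45. ]
beaker_mid [168. 222.] 0.68 [431.9  -5.8  45. ]
beaker_mid [365. 257.] 0.48 [ 385.1 -260.7   45. ]
round_large_top [ 75. 111.] 0.75 [570.4 113.2  10. ]
round_small_top [  8. 250.] 0.61 [385.2 240.9  10. ]
square_small_top [175. 210.] 0.81 [441.8  -2.4  10. ]
mat_top [364. 256.] 0.77 [ 374.  -265.2    4. ]
```

View pics/w2.png

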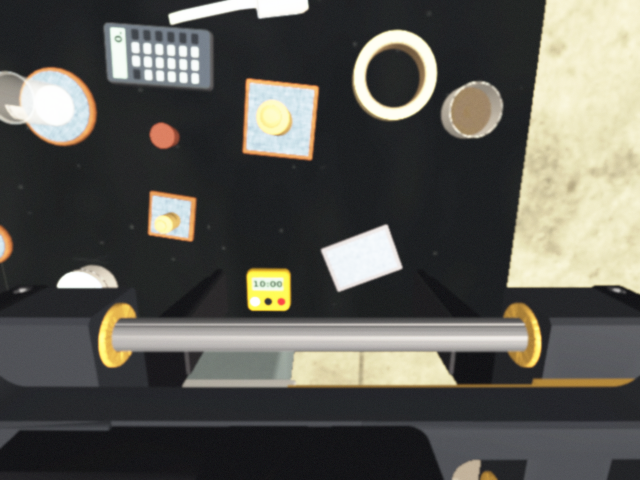

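The wrist picture shows the large square stand with the big weight (273,118), the small square stand with the small weight (167,222), the mat (362,258), and the beaker on its disc at far left (45,100). I'll compute stand centres from the corners while going over the big weight.

```bash
python3 - <<'E'
from h import *
c=read_camera("wrist")
for n,z,P in (("SL",10,[(248,79),(319,86),(312,160),(243,152)]),("SS",10,[(150,191),(197,197),(193,241),(148,235)]),("mat",4,[(321,248),(387,225),(403,268),(338,291)])):
    Q=np.array([onz(c,p,z)[:2] for p in P]);print(n,Q.mean(0).round(1),np.linalg.norm(np.diff(Q,axis=0),axis=1).round())
print(onz(c,(272,117),81).round(1),onz(c,(166,221.5),52).round(1))
E
```

```text
SL [ 559.1 -150.5] [90. 92. 91.]
SS [433.3   2.6] [64. 63. 63.]
mat [ 370.7 -261.9] [ 98.  69. 100.]
[ 556.9 -148.6   81. ] [434.4  -6.8  52. ]
```

Call:
{"method": "jog_arm", "body": {"targets": [{"turn":[0,0,0],"slide":[25,13,-40],"claw":100},{"turn":[0,0,0],"slide":[25,13,-40],"claw":100},{"turn":[0,0,0],"slide":[25,13,-40],"claw":100},{"turn":[0,0,0],"slide":[2,0,0],"claw":100},{"turn":[0,0,0],"slide":[0,0,0],"claw":100}]}}

```text
t: 3.98
eef_pos: [530.0, -161.3, 205.5]
tcp_rot: [3.141, -0.001, -0.0]
ft_force: [0.5, -0.8, 0.8]
opening: 1.003
grip_force: 0.0
```

```bash
python3 - <<'E'
from h import *
c=look("wrist","w3")
E
```

```text
big_weight_mid [300. 194.] 0.62 [ 559.6 -144.3   45.5]
beaker_mid [ 18. 171.] 0.93 [581.1 113.1  45. ]
beaker_mid [195.  12.] 0.8 [709.5 -59.3  45. ]
round_large_top [ 47. 174.] 0.69 [576.2 113.4  10. ]
square_large_top [314. 174.] 0.94 [ 575.8 -155.9   10. ]
square_small_top [157. 289.] 0.62 [451.6  15.9  10. ]
mat_top [398. 362.] 0.79 [ 357.1 -254.9    4. ]
```

View pics/w3.png

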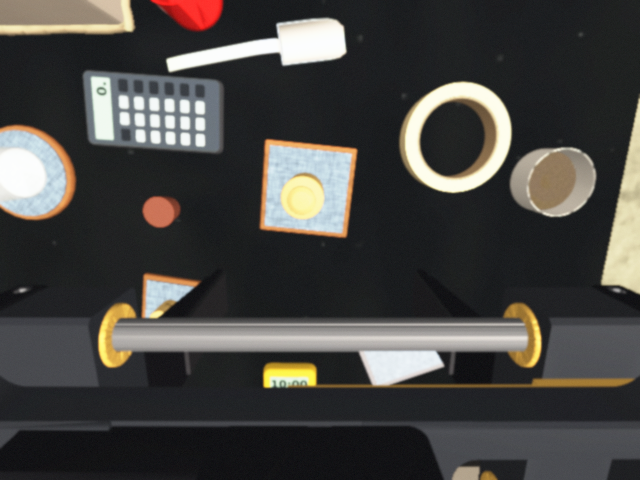

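The wrist view has the big weight's knob at (302,197), in the middle of the large square stand, which agrees with about (558,-148). Descending to grip.

Call:
{"method": "jog_arm", "body": {"targets": [{"turn":[0,0,0],"slide":[28,13,0],"claw":100},{"turn":[0,0,0],"slide":[0,0,-60],"claw":100},{"turn":[0,0,0],"slide":[0,0,-60],"claw":100},{"turn":[0,0,0],"slide":[0,0,-55],"claw":100},{"turn":[0,0,0],"slide":[0,0,0],"claw":100}]}}

```text
t: 5.1
eef_pos: [556.1, -147.3, 26.7]
tcp_rot: [-3.139, 0.007, -0.0]
ft_force: [-0.8, 0.5, 1.2]
opening: 0.998
grip_force: 0.0
```

Call:
{"method": "jog_arm", "body": {"targets": [{"turn":[0,0,0],"slide":[0,0,0],"claw":10},{"turn":[0,0,0],"slide":[0,0,0],"claw":10},{"turn":[0,0,0],"slide":[0,0,0],"claw":10},{"turn":[0,0,0],"slide":[0,0,0],"claw":10},{"turn":[0,0,0],"slide":[0,0,0],"claw":10}]}}

```text
t: 5.72
eef_pos: [558.0, -148.0, 30.0]
tcp_rot: [3.141, -0.0, -0.0]
ft_force: [0.8, -0.2, -0.4]
opening: 0.532
grip_force: 0.0
```

Call:
{"method": "jog_arm", "body": {"targets": [{"turn":[0,0,0],"slide":[0,0,0],"claw":10},{"turn":[0,0,0],"slide":[0,0,0],"claw":10},{"turn":[0,0,0],"slide":[0,0,0],"claw":10},{"turn":[0,0,0],"slide":[0,0,20],"claw":10},{"turn":[0,0,0],"slide":[0,0,40],"claw":10}]}}

```text
t: 6.35
eef_pos: [556.8, -147.8, 88.4]
tcp_rot: [-3.14, 0.004, -0.0]
ft_force: [1.4, 0.7, -4.4]
opening: 0.395
grip_force: 30.0
```

Call:
{"method": "jog_arm", "body": {"targets": [{"turn":[0,0,0],"slide":[-40,-24,20],"claw":10},{"turn":[0,0,0],"slide":[-40,-24,10],"claw":10},{"turn":[0,0,0],"slide":[-40,-24,0],"claw":10},{"turn":[0,0,0],"slide":[-38,-24,0],"claw":10},{"turn":[0,0,0],"slide":[-30,-18,0],"claw":10}]}}

```text
t: 6.98
eef_pos: [368.2, -262.6, 119.3]
tcp_rot: [-3.141, 0.001, -0.001]
ft_force: [-0.2, -0.6, -4.6]
opening: 0.393
grip_force: 30.0
```

Call:
{"method": "jog_arm", "body": {"targets": [{"turn":[0,0,0],"slide":[0,0,-30],"claw":10},{"turn":[0,0,0],"slide":[0,0,-30],"claw":10},{"turn":[0,0,0],"slide":[0,0,-20],"claw":10},{"turn":[0,0,0],"slide":[0,0,-10],"claw":10},{"turn":[0,0,0],"slide":[0,0,0],"claw":10}]}}

```text
t: 7.6
eef_pos: [369.7, -261.9, 29.3]
tcp_rot: [-3.141, 0.001, -0.0]
ft_force: [-0.6, -0.2, -4.7]
opening: 0.392
grip_force: 30.0
```

Call:
{"method": "jog_arm", "body": {"targets": [{"turn":[0,0,0],"slide":[0,0,-2.5],"claw":10},{"turn":[0,0,0],"slide":[0,0,-2],"claw":10},{"turn":[0,0,0],"slide":[0,0,-1],"claw":10},{"turn":[0,0,0],"slide":[0,0,0],"claw":10},{"turn":[0,0,0],"slide":[0,0,0],"claw":10}]}}

```text
t: 8.22
eef_pos: [369.9, -262.0, 24.3]
tcp_rot: [3.141, -0.0, -0.0]
ft_force: [-0.0, -0.4, -4.8]
opening: 0.392
grip_force: 30.0
```

Call:
{"method": "jog_arm", "body": {"targets": [{"turn":[0,0,0],"slide":[0,0,0],"claw":70},{"turn":[0,0,0],"slide":[0,0,0],"claw":70},{"turn":[0,0,0],"slide":[0,0,0],"claw":90},{"turn":[0,0,0],"slide":[0,0,0],"claw":100},{"turn":[0,0,0],"slide":[0,0,30],"claw":100}]}}

```text
t: 8.85
eef_pos: [369.3, -261.5, 53.3]
tcp_rot: [-3.139, 0.003, -0.001]
ft_force: [-0.7, 0.2, 1.1]
opening: 0.863
grip_force: 0.0
```

Call:
{"method": "jog_arm", "body": {"targets": [{"turn":[0,0,0],"slide":[0,0,60],"claw":100},{"turn":[0,0,0],"slide":[10,40,60],"claw":100},{"turn":[0,0,0],"slide":[20,50,40],"claw":100},{"turn":[0,0,0],"slide":[20,50,20],"claw":100},{"turn":[0,0,0],"slide":[20,50,0],"claw":100}]}}

```text
t: 9.48
eef_pos: [438.0, -79.7, 224.7]
tcp_rot: [3.14, -0.003, -0.001]
ft_force: [0.3, -0.9, -0.6]
opening: 1.0
grip_force: 0.0
```

Call:
{"method": "jog_arm", "body": {"targets": [{"turn":[0,0,0],"slide":[20,50,0],"claw":100},{"turn":[0,0,0],"slide":[20,50,0],"claw":100},{"turn":[0,0,0],"slide":[10,40,0],"claw":100},{"turn":[0,0,0],"slide":[0,22,0],"claw":100},{"turn":[0,0,0],"slide":[0,0,0],"claw":100}]}}

```text
t: 10.1
eef_pos: [486.9, 82.0, 222.8]
tcp_rot: [3.142, 0.0, 0.002]
ft_force: [0.3, 0.7, -0.1]
opening: 0.997
grip_force: 0.0
```

```bash
python3 - <<'E'
from h import *
c=look("wrist","w4");s=state();print(s["eef_pos"].round(1),s["t"])
c=read_camera("side");cv2.imwrite("pics/s4.png",c["frame"])
E
```

```text
small_weight_mid [392. 270.] 0.56 [431.5   3.6  31. ]
beaker_mid [255. 121.] 0.56 [581.6 141.3  45. ]
vial_mid [147. 295.] 0.59 [406.6 263.3  42. ]
round_large_top [287. 141.] 0.79 [564.4 115.2  10. ]
round_small_top [162. 287.] 0.75 [403.4 261.4  10. ]
round_small_top [ 62. 276.] 0.61 [416.3 375.   10. ]
square_large_top [537. 145.] 0.55 [ 561. -144.   10.]
square_small_top [381. 256.] 0.63 [440.9  12.3  10. ]
mat_top [632. 279.] 0.76 [ 411.4 -281.7    4. ]
[487.1  80.5 223. ] 10.6
```

View pics/w4.png

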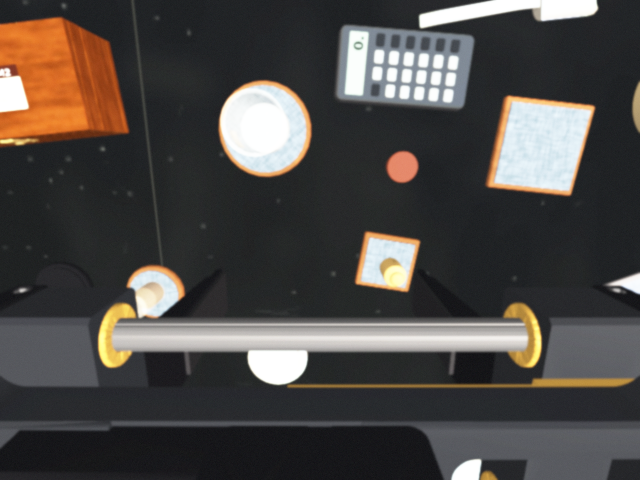

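Wrist view: beaker on the large disc (centre about 265,129), vial on the small disc (about 155,292), small weight (393,270); nothing has fallen.

```bash
python3 - <<'E'
from h import *
c=read_camera("wrist")
for p,z in (((265,128.5),10),((219,128),10),((311,128),10),((254,123.5),80),((265,128),10),((155,293),10),((394,274),52),((130,130),0),((72,22),80)): print(p,z,onz(c,p,z).round(1))
for n,z,P in (("SS",10,[(366,232),(420,240),(410,291),(356,283)]),("SL",10,[(506,96),(594,105),(572,194),(487,186)])):
    print(n,np.mean([onz(c,p,z)[:2] for p in P],axis=0).round(1))
f=c["frame"][60:190,200:330];cv2.imwrite("pics/b4.png",cv2.resize(f,None,fx=4,fy=4))
E
```

```text
(265, 128.5) 10 [577.5 135.9  10. ]
(219, 128) 10 [578.1 183.   10. ]
(311, 128) 10 [577.9  88.7  10. ]
(254, 123.5) 80 [577.6 134.7  80. ]
(265, 128) 10 [578.  135.9  10. ]
(155, 293) 10 [396.7 269.6  10. ]
(394, 274) 52 [434.8   4.9  52. ]
(130, 130) 0 [576.8 279.8   0. ]
(72, 22) 80 [654.  274.3  80. ]
SS [434.1   3.1]
SL [ 559.6 -148.7]
```

View pics/b4.png

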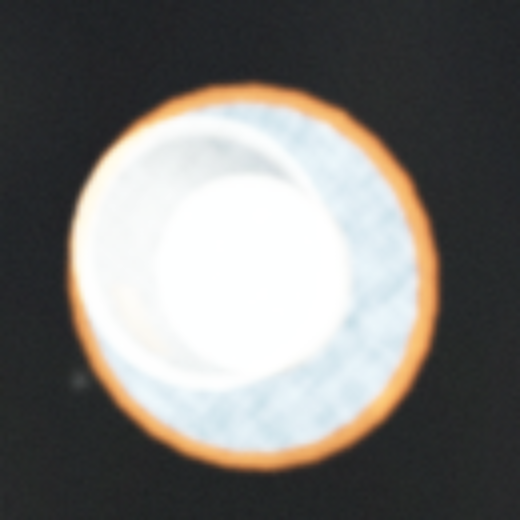

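The crop shows the beaker nearly centred on the disc, at about (578,137). Going for the beaker.

Call:
{"method": "jog_arm", "body": {"targets": [{"turn":[0,0,0],"slide":[45,28,-30],"claw":100},{"turn":[0,0,0],"slide":[46,29,-30],"claw":100},{"turn":[0,0,0],"slide":[0,0,-20],"claw":100},{"turn":[0,0,0],"slide":[0,0,-50],"claw":100},{"turn":[0,0,0],"slide":[0,0,-50],"claw":100}]}}

```text
t: 11.32
eef_pos: [578.3, 138.0, 41.7]
tcp_rot: [-3.142, -0.001, -0.0]
ft_force: [0.6, -0.3, -0.0]
opening: 1.0
grip_force: 0.0
```

Call:
{"method": "jog_arm", "body": {"targets": [{"turn":[0,0,0],"slide":[0,0,-13],"claw":80},{"turn":[0,0,0],"slide":[0,0,0],"claw":30},{"turn":[0,0,0],"slide":[0,0,0],"claw":30},{"turn":[0,0,0],"slide":[0,0,0],"claw":30},{"turn":[0,0,0],"slide":[0,0,0],"claw":30}]}}

```text
t: 11.95
eef_pos: [578.6, 138.0, 31.0]
tcp_rot: [-3.141, -0.002, -0.0]
ft_force: [-0.2, -0.1, 6.3]
opening: 0.557
grip_force: 30.0
```

Call:
{"method": "jog_arm", "body": {"targets": [{"turn":[0,0,0],"slide":[0,0,0],"claw":30},{"turn":[0,0,0],"slide":[0,0,0],"claw":30},{"turn":[0,0,0],"slide":[0,0,0],"claw":30},{"turn":[0,0,0],"slide":[0,0,10],"claw":30},{"turn":[0,0,0],"slide":[0,0,20],"claw":30}]}}

```text
t: 12.58
eef_pos: [577.7, 137.9, 60.2]
tcp_rot: [3.141, 0.001, -0.0]
ft_force: [-0.1, -0.2, 0.0]
opening: 0.557
grip_force: 30.0
```

Call:
{"method": "jog_arm", "body": {"targets": [{"turn":[0,0,0],"slide":[0,0,50],"claw":30},{"turn":[0,0,0],"slide":[-3,-45,20],"claw":30},{"turn":[0,0,0],"slide":[-3,-50,0],"claw":30},{"turn":[0,0,0],"slide":[-3,-50,0],"claw":30},{"turn":[0,0,0],"slide":[-3,-50,0],"claw":30}]}}

```text
t: 13.2
eef_pos: [565.8, -58.6, 130.7]
tcp_rot: [3.141, -0.001, -0.0]
ft_force: [-0.1, -0.6, -1.0]
opening: 0.557
grip_force: 30.0
```

Call:
{"method": "jog_arm", "body": {"targets": [{"turn":[0,0,0],"slide":[-3,-50,0],"claw":30},{"turn":[0,0,0],"slide":[-3,-41,0],"claw":30},{"turn":[0,0,0],"slide":[0,0,-40],"claw":30},{"turn":[0,0,0],"slide":[0,0,-30],"claw":30},{"turn":[0,0,0],"slide":[0,0,-10],"claw":30}]}}

```text
t: 13.82
eef_pos: [559.5, -148.0, 48.9]
tcp_rot: [-3.141, 0.002, -0.001]
ft_force: [0.5, -0.3, -0.1]
opening: 0.552
grip_force: 30.0
```

Call:
{"method": "jog_arm", "body": {"targets": [{"turn":[0,0,0],"slide":[0,0,-10],"claw":30},{"turn":[0,0,0],"slide":[0,0,-4],"claw":30},{"turn":[0,0,0],"slide":[0,0,-2],"claw":30},{"turn":[0,0,0],"slide":[0,0,-1],"claw":30},{"turn":[0,0,0],"slide":[0,0,0],"claw":30}]}}

```text
t: 14.45
eef_pos: [560.2, -148.1, 33.2]
tcp_rot: [3.141, -0.0, -0.0]
ft_force: [0.1, 0.1, -0.3]
opening: 0.557
grip_force: 30.0
```

Call:
{"method": "jog_arm", "body": {"targets": [{"turn":[0,0,0],"slide":[0,0,-1],"claw":30},{"turn":[0,0,0],"slide":[0,0,-1],"claw":30},{"turn":[0,0,0],"slide":[0,0,-0.5],"claw":30},{"turn":[0,0,0],"slide":[0,0,0],"claw":30},{"turn":[0,0,0],"slide":[0,0,0],"claw":30}]}}

```text
t: 15.08
eef_pos: [560.3, -148.1, 31.0]
tcp_rot: [3.141, -0.001, -0.0]
ft_force: [-1.3, 1.7, 5.7]
opening: 0.553
grip_force: 30.0
```

Call:
{"method": "jog_arm", "body": {"targets": [{"turn":[0,0,0],"slide":[0,0,0],"claw":75},{"turn":[0,0,0],"slide":[0,0,0],"claw":90},{"turn":[0,0,0],"slide":[0,0,0],"claw":100},{"turn":[0,0,0],"slide":[0,0,0],"claw":100},{"turn":[0,0,0],"slide":[0,0,40],"claw":100}]}}

```text
t: 15.7
eef_pos: [558.9, -147.7, 68.7]
tcp_rot: [-3.14, 0.005, -0.001]
ft_force: [0.4, 0.2, 0.4]
opening: 0.982
grip_force: 0.0
```

Call:
{"method": "jog_arm", "body": {"targets": [{"turn":[0,0,0],"slide":[0,0,60],"claw":100},{"turn":[0,0,0],"slide":[-40,-23,60],"claw":100},{"turn":[0,0,0],"slide":[-40,-23,0],"claw":100},{"turn":[0,0,0],"slide":[-40,-23,0],"claw":100},{"turn":[0,0,0],"slide":[-50,-29,0],"claw":100}]}}

```text
t: 16.32
eef_pos: [396.0, -242.5, 180.2]
tcp_rot: [3.141, -0.001, 0.001]
ft_force: [-0.0, -1.1, -0.6]
opening: 1.002
grip_force: 0.0
```

```bash
python3 - <<'E'
from h import *
s=state();print(s["eef_pos"].round(1),s["t"])
H["big_weight_mid"]=39.5
look("wrist","w5");look("side","s5")
a=cv2.imread("pics/w5.png");b=cv2.imread("pics/s5.png")[130:430,160:460]
cv2.imwrite("pics/c5.png",np.hstack([cv2.resize(a,(480,360)),cv2.resize(b,(320,360))]))
E
```

```text
[ 396.  -242.5  180.2] 16.325
big_weight_mid [339. 254.] 0.64 [ 373.6 -261.2   39.5]
small_weight_mid [ 47. 190.] 0.62 [4.301e+02 4.000e-01 3.100e+01]
beaker_mid [195.  25.] 0.94 [ 557.6 -147.8   45. ]
square_large_top [235.  66.] 0.72 [ 536.7 -168.9   10. ]
square_small_top [ 70. 175.] 0.91 [442.3  -8.1  10. ]
mat_top [333. 230.] 0.74 [ 388.4 -256.5    4. ]
big_weight_mid [232. 379.] 0.96 [ 370.4 -264.9   39.5]
big_weight_mid [333. 332.] 0.65 [ 548.8 -193.7   39.5]
big_weight_mid [240. 399.] 0.54 [ 383.3 -304.2   39.5]
small_weight_mid [265. 266.] 0.7 [437.8  -0.9  31. ]
beaker_mid [413. 264.] 0.9 [733.6 -50.7  45. ]
beaker_mid [336. 307.] 0.65 [ 562.7 -141.6   45. ]
vial_mid [337. 308.] 0.55 [ 563.7 -142.7   42. ]
vial_mid [262. 266.] 0.35 [432.  -12.1  42. ]
round_large_top [322. 228.] 0.87 [573.4 128.6  10. ]
square_large_top [335. 334.] 0.93 [ 555.4 -176.1   10. ]
square_small_top [274. 278.] 0.88 [454.5 -15.3  10. ]
mat_top [240. 398.] 0.93 [ 379.3 -279.5    4. ]
```

View pics/c5.png

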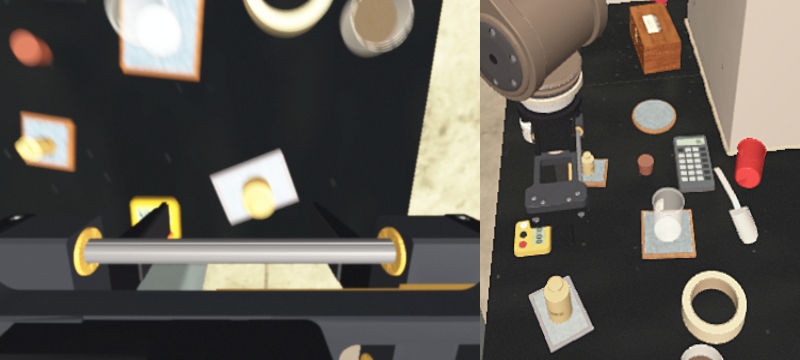

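The composite shows the beaker upright in the middle of the large square stand and the big weight upright on the mat. Now fetching the weight from the mat.

Call:
{"method": "jog_arm", "body": {"targets": [{"turn":[0,0,0],"slide":[-20,-15,-20],"claw":100},{"turn":[0,0,0],"slide":[0,0,-20],"claw":100},{"turn":[0,0,0],"slide":[0,0,0],"claw":100}]}}

```text
t: 17.7
eef_pos: [376.6, -256.9, 139.2]
tcp_rot: [-3.14, 0.002, -0.001]
ft_force: [-0.1, 0.1, -0.1]
opening: 1.002
grip_force: 0.0
```

Call:
{"method": "jog_arm", "body": {"targets": [{"turn":[0,0,0],"slide":[-6.5,-5,-10],"claw":100},{"turn":[0,0,0],"slide":[0,0,-40],"claw":100},{"turn":[0,0,0],"slide":[0,0,-40],"claw":90},{"turn":[0,0,0],"slide":[0,0,-23],"claw":70},{"turn":[0,0,0],"slide":[0,0,0],"claw":60}]}}

```text
t: 18.32
eef_pos: [370.0, -261.9, 26.1]
tcp_rot: [-3.14, 0.002, -0.0]
ft_force: [0.2, -0.7, -0.2]
opening: 0.744
grip_force: 0.0
```

Call:
{"method": "jog_arm", "body": {"targets": [{"turn":[0,0,0],"slide":[0,0,0],"claw":10},{"turn":[0,0,0],"slide":[0,0,0],"claw":10},{"turn":[0,0,0],"slide":[0,0,0],"claw":10},{"turn":[0,0,0],"slide":[0,0,0],"claw":10},{"turn":[0,0,0],"slide":[0,0,0],"claw":10}]}}

```text
t: 18.95
eef_pos: [370.8, -262.2, 27.5]
tcp_rot: [3.141, -0.001, -0.0]
ft_force: [-0.6, 1.6, 7.3]
opening: 0.392
grip_force: 30.0
```

Call:
{"method": "jog_arm", "body": {"targets": [{"turn":[0,0,0],"slide":[0,0,20],"claw":10},{"turn":[0,0,0],"slide":[0,0,50],"claw":10},{"turn":[0,0,0],"slide":[10,30,40],"claw":10},{"turn":[0,0,0],"slide":[20,45,10],"claw":10},{"turn":[0,0,0],"slide":[20,45,0],"claw":10}]}}

```text
t: 19.58
eef_pos: [421.0, -141.0, 147.9]
tcp_rot: [3.141, -0.002, -0.001]
ft_force: [1.0, -0.3, -4.4]
opening: 0.39
grip_force: 30.0
```

Call:
{"method": "jog_arm", "body": {"targets": [{"turn":[0,0,0],"slide":[25,45,0],"claw":10},{"turn":[0,0,0],"slide":[25,45,0],"claw":10},{"turn":[0,0,0],"slide":[25,45,0],"claw":10},{"turn":[0,0,0],"slide":[25,45,0],"claw":10},{"turn":[0,0,0],"slide":[25,45,0],"claw":10}]}}

```text
t: 20.2
eef_pos: [545.7, 84.6, 146.6]
tcp_rot: [3.141, 0.001, -0.0]
ft_force: [0.7, 0.5, -4.2]
opening: 0.391
grip_force: 30.0
```

Call:
{"method": "jog_arm", "body": {"targets": [{"turn":[0,0,0],"slide":[25,40,0],"claw":10},{"turn":[0,0,0],"slide":[7,12,0],"claw":10},{"turn":[0,0,0],"slide":[0,0,-40],"claw":10},{"turn":[0,0,0],"slide":[0,0,-20],"claw":10},{"turn":[0,0,0],"slide":[0,0,0],"claw":10}]}}

```text
t: 20.82
eef_pos: [576.3, 134.3, 85.5]
tcp_rot: [3.141, 0.004, -0.001]
ft_force: [-0.5, -0.4, -4.2]
opening: 0.395
grip_force: 30.0
```

Call:
{"method": "jog_arm", "body": {"targets": [{"turn":[0,0,0],"slide":[1,1.5,-25],"claw":10},{"turn":[0,0,0],"slide":[0,0,-18],"claw":10},{"turn":[0,0,0],"slide":[0,0,-5],"claw":10},{"turn":[0,0,0],"slide":[0,0,-2],"claw":10},{"turn":[0,0,0],"slide":[0,0,0],"claw":10}]}}

```text
t: 21.45
eef_pos: [578.9, 136.4, 37.5]
tcp_rot: [3.142, -0.001, -0.0]
ft_force: [-0.1, -0.1, -5.2]
opening: 0.391
grip_force: 30.0
```

Call:
{"method": "jog_arm", "body": {"targets": [{"turn":[0,0,0],"slide":[0,0,-2],"claw":10},{"turn":[0,0,0],"slide":[0,0,-1],"claw":10},{"turn":[0,0,0],"slide":[0,0,-0.5],"claw":10},{"turn":[0,0,0],"slide":[0,0,0],"claw":10},{"turn":[0,0,0],"slide":[0,0,0],"claw":10}]}}

```text
t: 22.08
eef_pos: [578.6, 136.5, 33.6]
tcp_rot: [3.142, -0.0, -0.0]
ft_force: [-1.0, -0.1, -0.9]
opening: 0.393
grip_force: 30.0
```

Call:
{"method": "jog_arm", "body": {"targets": [{"turn":[0,0,0],"slide":[0,0,0],"claw":75},{"turn":[0,0,0],"slide":[0,0,0],"claw":90},{"turn":[0,0,0],"slide":[0,0,0],"claw":100},{"turn":[0,0,0],"slide":[0,0,0],"claw":100},{"turn":[0,0,0],"slide":[0,0,40],"claw":100}]}}

```text
t: 22.7
eef_pos: [577.3, 136.2, 71.7]
tcp_rot: [3.141, 0.005, -0.001]
ft_force: [-0.2, -0.1, 1.2]
opening: 0.859
grip_force: 0.0
```

Call:
{"method": "jog_arm", "body": {"targets": [{"turn":[0,0,0],"slide":[0,0,55],"claw":100},{"turn":[0,0,0],"slide":[-30,-30,50],"claw":100},{"turn":[0,0,0],"slide":[-40,-35,0],"claw":100},{"turn":[0,0,0],"slide":[-40,-35,0],"claw":100},{"turn":[0,0,0],"slide":[-35,-32,0],"claw":100}]}}

```text
t: 23.32
eef_pos: [433.5, 5.0, 176.4]
tcp_rot: [3.141, -0.001, -0.0]
ft_force: [0.6, -0.2, -0.0]
opening: 1.003
grip_force: 0.0
```

Call:
{"method": "jog_arm", "body": {"targets": [{"turn":[0,0,0],"slide":[0,0,0],"claw":100},{"turn":[0,0,0],"slide":[0,0,0],"claw":100}]}}

```text
t: 23.58
eef_pos: [435.7, 5.8, 176.4]
tcp_rot: [3.141, -0.001, -0.001]
ft_force: [-0.1, -0.7, -0.3]
opening: 0.995
grip_force: 0.0
```

```bash
python3 - <<'E'
from h import *
c=look("wrist","w6");s=state();print(s["eef_pos"].round(1),s["t"])
E
```

```text
big_weight_mid [148.  50.] 0.55 [579.8 136.5  45.5]
small_weight_mid [322. 239.] 0.61 [426.6   2.9  31. ]
beaker_mid [528.  73.] 0.7 [ 562.9 -157.6   45. ]
vial_mid [ 31. 270.] 0.65 [400.5 265.4  42. ]
round_large_top [184.  82.] 0.78 [562.9 123.8  10. ]
round_large_top [147.  50.] 0.62 [588.  152.9  10. ]
round_small_top [ 63. 257.] 0.67 [403.3 258.6  10. ]
square_large_top [470. 100.] 0.77 [ 548.1 -127.6   10. ]
square_small_top [315. 219.] 0.68 [440.4   9.2  10. ]
mat_top [590. 266.] 0.66 [ 391.6 -268.5    4. ]
[435.1   6.  176.1] 24.075
```

View pics/w6.png

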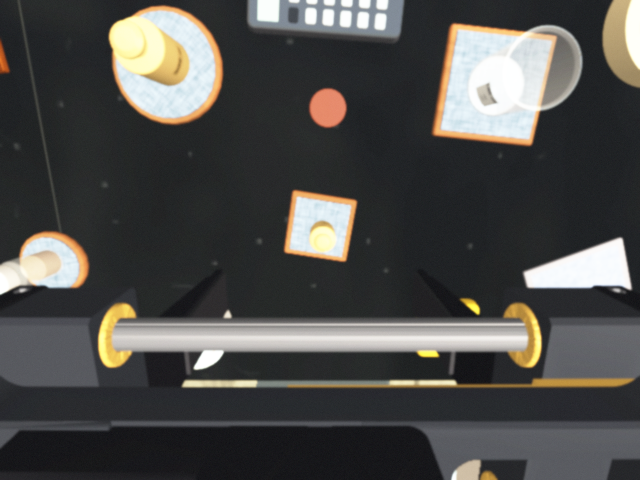

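Wrist view: big weight upright on the large round stand (168,65), small weight (322,237) on its square stand, beaker fine.

```bash
python3 - <<'E'
from h import *
c=read_camera("wrist");f=c["frame"]
print("SS",np.mean([onz(c,p,10)[:2] for p in [(293,191),(357,200),(347,262),(285,253)]],axis=0))
print(onz(c,(322,242),52),onz(c,(322,231),25), "RS",onz(c,(54.5,260),10),"vial cap",onz(c,(8,275),74),proj(c,(397,266,74)),proj(c,(397,266,10)),proj(c,(397,269,74)))
cv2.imwrite("pics/c6.png",np.hstack([cv2.resize(f[180:280,280:365],(425,500)),cv2.resize(f[210:310,0:100],(350,500))]))
E
```

```text
SS [432.04268443   4.47849442]
[428.20588082   3.30861499  52.        ] [431.68664881   3.13559257  25.        ] RS [398.8976513  267.42244938  10.        ] vial cap [406.21867514 257.85485187  74.        ] [  0.58584601 285.64979041] [ 56.28020565 261.83283724] [ -3.04582214 285.64354583]
```

View pics/c6.png

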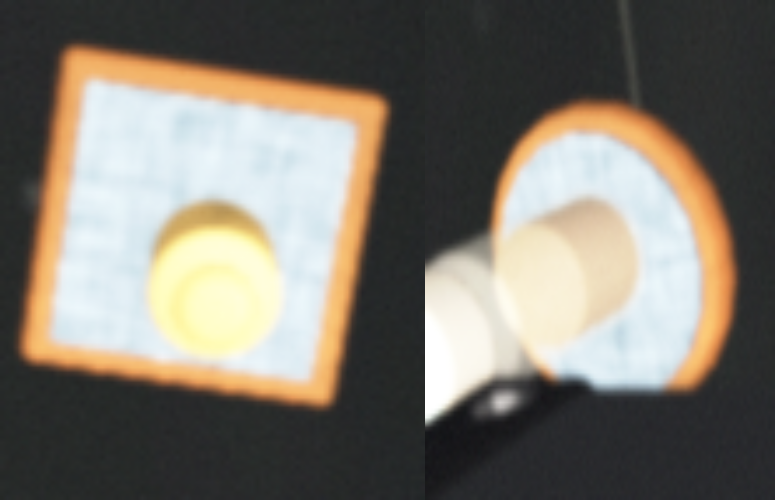

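The crops show the small weight near its stand centre, at about (430,3.5), and the vial standing on the small disc. Picking the small weight.

Call:
{"method": "jog_arm", "body": {"targets": [{"turn":[0,0,0],"slide":[-5,-2.5,-40],"claw":100},{"turn":[0,0,0],"slide":[0,0,-50],"claw":100},{"turn":[0,0,0],"slide":[0,0,-40],"claw":90},{"turn":[0,0,0],"slide":[0,0,-25],"claw":70},{"turn":[0,0,0],"slide":[0,0,0],"claw":60}]}}

```text
t: 24.75
eef_pos: [429.3, 3.4, 20.0]
tcp_rot: [-3.141, 0.003, -0.001]
ft_force: [-0.5, -0.4, 0.5]
opening: 0.747
grip_force: 0.0
```

Call:
{"method": "jog_arm", "body": {"targets": [{"turn":[0,0,0],"slide":[0,0,0],"claw":45},{"turn":[0,0,0],"slide":[0,0,0],"claw":40}]}}

```text
t: 25.0
eef_pos: [430.6, 3.3, 22.2]
tcp_rot: [3.141, -0.002, -0.0]
ft_force: [0.2, -0.2, 0.2]
opening: 0.532
grip_force: 0.0
```

Call:
{"method": "jog_arm", "body": {"targets": [{"turn":[0,0,0],"slide":[0,0,-7],"claw":35},{"turn":[0,0,0],"slide":[0,0,0],"claw":5},{"turn":[0,0,0],"slide":[0,0,0],"claw":5},{"turn":[0,0,0],"slide":[0,0,0],"claw":5},{"turn":[0,0,0],"slide":[0,0,0],"claw":5}]}}

```text
t: 25.62
eef_pos: [430.0, 3.3, 14.1]
tcp_rot: [3.142, 0.0, -0.0]
ft_force: [-0.2, 0.2, -0.4]
opening: 0.237
grip_force: 30.0
```

Call:
{"method": "jog_arm", "body": {"targets": [{"turn":[0,0,0],"slide":[0,0,0],"claw":5},{"turn":[0,0,0],"slide":[0,0,0],"claw":5},{"turn":[0,0,0],"slide":[0,0,0],"claw":5}]}}

```text
t: 26.0
eef_pos: [430.0, 3.3, 14.1]
tcp_rot: [3.142, 0.0, -0.0]
ft_force: [-0.5, -0.8, -0.1]
opening: 0.238
grip_force: 30.0
```

Call:
{"method": "jog_arm", "body": {"targets": [{"turn":[0,0,0],"slide":[0,0,20],"claw":5},{"turn":[0,0,0],"slide":[0,0,50],"claw":5},{"turn":[0,0,0],"slide":[-10,-45,30],"claw":5},{"turn":[0,0,0],"slide":[-10,-45,0],"claw":5},{"turn":[0,0,0],"slide":[-10,-45,0],"claw":5}]}}

```text
t: 26.62
eef_pos: [399.7, -132.9, 114.7]
tcp_rot: [3.141, -0.001, 0.0]
ft_force: [0.2, 0.7, -0.7]
opening: 0.241
grip_force: 30.0
```

Call:
{"method": "jog_arm", "body": {"targets": [{"turn":[0,0,0],"slide":[-10,-45,0],"claw":5},{"turn":[0,0,0],"slide":[-10,-45,0],"claw":5},{"turn":[0,0,0],"slide":[-10,-40,0],"claw":5},{"turn":[0,0,0],"slide":[0,0,-40],"claw":5},{"turn":[0,0,0],"slide":[0,0,-30],"claw":5}]}}

```text
t: 27.25
eef_pos: [369.6, -262.1, 43.1]
tcp_rot: [3.141, -0.0, -0.002]
ft_force: [0.9, 0.3, -1.7]
opening: 0.237
grip_force: 30.0
```

Call:
{"method": "jog_arm", "body": {"targets": [{"turn":[0,0,0],"slide":[0,0,-20],"claw":5},{"turn":[0,0,0],"slide":[0,0,-6],"claw":5},{"turn":[0,0,0],"slide":[0,0,0],"claw":5},{"turn":[0,0,0],"slide":[0,0,0],"claw":5}]}}

```text
t: 27.75
eef_pos: [370.3, -261.9, 18.8]
tcp_rot: [3.141, -0.001, -0.0]
ft_force: [-0.2, -0.4, -0.5]
opening: 0.241
grip_force: 30.0
```

Call:
{"method": "jog_arm", "body": {"targets": [{"turn":[0,0,0],"slide":[0,0,-6],"claw":5},{"turn":[0,0,0],"slide":[0,0,-3],"claw":5},{"turn":[0,0,0],"slide":[0,0,-1.5],"claw":5},{"turn":[0,0,0],"slide":[0,0,0],"claw":5}]}}

```text
t: 28.25
eef_pos: [370.0, -261.6, 8.1]
tcp_rot: [3.141, -0.0, -0.0]
ft_force: [-1.1, 1.1, 8.3]
opening: 0.24
grip_force: 30.0
```

Call:
{"method": "jog_arm", "body": {"targets": [{"turn":[0,0,0],"slide":[0,0,0],"claw":50},{"turn":[0,0,0],"slide":[0,0,0],"claw":80},{"turn":[0,0,0],"slide":[0,0,0],"claw":90},{"turn":[0,0,0],"slide":[0,0,40],"claw":100},{"turn":[0,0,0],"slide":[0,0,60],"claw":100}]}}

```text
t: 28.88
eef_pos: [369.4, -261.2, 107.7]
tcp_rot: [-3.139, 0.003, -0.001]
ft_force: [-0.5, 0.4, -0.5]
opening: 0.709
grip_force: 0.0
```

Call:
{"method": "jog_arm", "body": {"targets": [{"turn":[0,0,0],"slide":[20,30,50],"claw":100},{"turn":[0,0,0],"slide":[20,45,20],"claw":100},{"turn":[0,0,0],"slide":[20,50,0],"claw":100},{"turn":[0,0,0],"slide":[20,50,0],"claw":100},{"turn":[0,0,0],"slide":[10,50,0],"claw":100}]}}

```text
t: 29.5
eef_pos: [460.6, -35.0, 177.7]
tcp_rot: [3.141, -0.001, -0.0]
ft_force: [0.5, -0.3, 0.1]
opening: 0.998
grip_force: 0.0
```

Call:
{"method": "jog_arm", "body": {"targets": [{"turn":[0,0,0],"slide":[0,55,0],"claw":100},{"turn":[0,0,0],"slide":[-10,55,0],"claw":100},{"turn":[0,0,0],"slide":[-20,55,0],"claw":100},{"turn":[0,0,0],"slide":[-20,50,0],"claw":100},{"turn":[0,0,0],"slide":[-10,45,0],"claw":100}]}}

```text
t: 30.12
eef_pos: [398.8, 225.0, 177.7]
tcp_rot: [3.141, 0.0, 0.0]
ft_force: [0.5, -0.5, 0.1]
opening: 1.002
grip_force: 0.0
```

Call:
{"method": "jog_arm", "body": {"targets": [{"turn":[0,0,0],"slide":[0,0,0],"claw":100},{"turn":[0,0,0],"slide":[0,0,0],"claw":100}]}}

```text
t: 30.38
eef_pos: [399.9, 223.0, 177.5]
tcp_rot: [3.141, 0.0, 0.0]
ft_force: [0.3, 0.3, -0.8]
opening: 1.001
grip_force: 0.0
```

```bash
python3 - <<'E'
from h import *
c=look("wrist","w7");s=state();print(s["eef_pos"].round(1),s["t"])
E
```

```text
big_weight_mid [425.  13.] 0.66 [568.8 143.4  45.5]
vial_mid [261. 234.] 0.85 [397.  274.2  42. ]
round_large_top [404.  43.] 0.77 [557.7 149.9  10. ]
round_small_top [160. 226.] 0.73 [398.  376.6  10. ]
round_small_top [278. 219.] 0.7 [404.6 262.   10. ]
square_small_top [544. 187.] 0.95 [435.5  11.3  10. ]
[400.1 223.1 177.6] 30.875
```

View pics/w7.png

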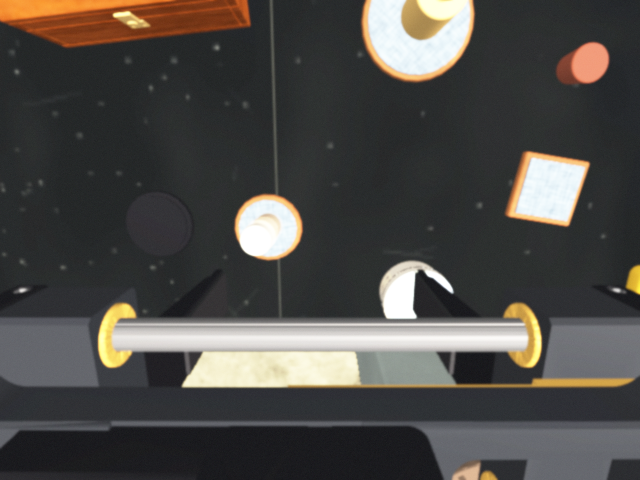

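Wrist view: vial upright on the small round stand (stand centre 268,227; cap 258,238), empty small square stand (548,189).

```bash
python3 - <<'E'
from h import *
c=read_camera("wrist");f=c["frame"]
print("SS",np.mean([onz(c,p,10)[:2] for p in [(526,152),(589,162),(572,226),(507,216)]],axis=0))
print("RS",onz(c,(268.5,227),10),"vial cap",onz(c,(258,238),74))
cv2.imwrite("pics/c7.png",cv2.resize(f[185:270,225:310],(510,510)))
E
```

```text
SS [432.80439015   6.53552273]
RS [396.99438048 271.82682214  10.        ] vial cap [401.83211659 271.07624473  74.        ]
```

View pics/c7.png

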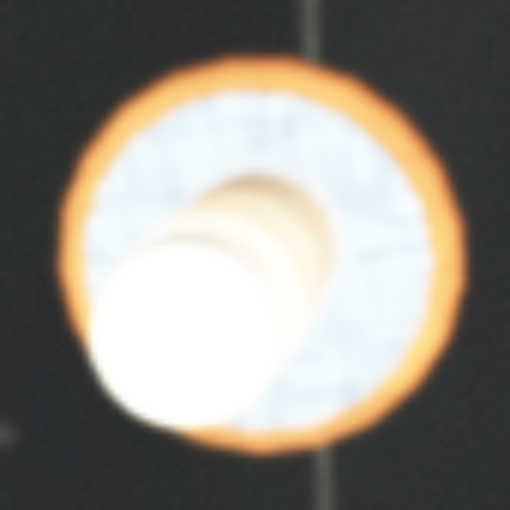

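The crop shows the vial's foot near the stand centre, so the vial is at about (398,272).

Call:
{"method": "jog_arm", "body": {"targets": [{"turn":[0,0,0],"slide":[-1,25,-15],"claw":100},{"turn":[0,0,0],"slide":[-1,24,-15],"claw":100},{"turn":[0,0,0],"slide":[0,0,-40],"claw":100},{"turn":[0,0,0],"slide":[0,0,-40],"claw":100},{"turn":[0,0,0],"slide":[0,0,-30],"claw":100}]}}

```text
t: 31.55
eef_pos: [397.7, 272.3, 36.2]
tcp_rot: [3.141, 0.001, -0.0]
ft_force: [0.2, -0.2, -0.3]
opening: 0.999
grip_force: 0.0
```

Call:
{"method": "jog_arm", "body": {"targets": [{"turn":[0,0,0],"slide":[0,0,0],"claw":60},{"turn":[0,0,0],"slide":[0,0,0],"claw":50},{"turn":[0,0,0],"slide":[0,0,0],"claw":40},{"turn":[0,0,0],"slide":[0,0,0],"claw":35}]}}

```text
t: 32.05
eef_pos: [398.3, 272.5, 38.5]
tcp_rot: [-3.141, -0.001, -0.0]
ft_force: [-0.0, 0.4, -0.8]
opening: 0.638
grip_force: 0.0
```

Call:
{"method": "jog_arm", "body": {"targets": [{"turn":[0,0,0],"slide":[0,0,-8],"claw":35},{"turn":[0,0,0],"slide":[0,0,0],"claw":10},{"turn":[0,0,0],"slide":[0,0,0],"claw":10},{"turn":[0,0,0],"slide":[0,0,0],"claw":10},{"turn":[0,0,0],"slide":[0,0,0],"claw":10}]}}

```text
t: 32.67
eef_pos: [398.0, 272.3, 29.7]
tcp_rot: [3.142, -0.0, -0.0]
ft_force: [-0.8, -0.6, -1.4]
opening: 0.275
grip_force: 30.0
```

Call:
{"method": "jog_arm", "body": {"targets": [{"turn":[0,0,0],"slide":[0,0,0],"claw":10},{"turn":[0,0,0],"slide":[0,0,0],"claw":10},{"turn":[0,0,0],"slide":[0,0,0],"claw":10}]}}

```text
t: 33.05
eef_pos: [398.0, 272.3, 29.6]
tcp_rot: [3.141, 0.0, -0.0]
ft_force: [0.6, -0.5, 0.1]
opening: 0.275
grip_force: 30.0
```

Call:
{"method": "jog_arm", "body": {"targets": [{"turn":[0,0,0],"slide":[0,0,20],"claw":10},{"turn":[0,0,0],"slide":[0,0,50],"claw":10},{"turn":[0,0,0],"slide":[10,-45,30],"claw":10},{"turn":[0,0,0],"slide":[10,-50,0],"claw":10},{"turn":[0,0,0],"slide":[5,-50,0],"claw":10}]}}

```text
t: 33.67
eef_pos: [423.4, 126.0, 130.2]
tcp_rot: [-3.141, -0.002, 0.0]
ft_force: [0.9, -0.2, -0.7]
opening: 0.272
grip_force: 30.0
```

Call:
{"method": "jog_arm", "body": {"targets": [{"turn":[0,0,0],"slide":[5,-50,0],"claw":10},{"turn":[0,0,0],"slide":[5,-50,0],"claw":10},{"turn":[0,0,0],"slide":[0,-23,0],"claw":10},{"turn":[0,0,0],"slide":[0,0,-40],"claw":10},{"turn":[0,0,0],"slide":[0,0,-30],"claw":10}]}}

```text
t: 34.3
eef_pos: [432.9, 3.9, 58.8]
tcp_rot: [3.141, -0.0, -0.002]
ft_force: [0.8, -0.7, -0.3]
opening: 0.274
grip_force: 30.0
```

Call:
{"method": "jog_arm", "body": {"targets": [{"turn":[0,0,0],"slide":[0,0,-15],"claw":10},{"turn":[0,0,0],"slide":[0,0,-5],"claw":10},{"turn":[0,0,0],"slide":[0,0,0],"claw":10},{"turn":[0,0,0],"slide":[0,0,0],"claw":10}]}}

```text
t: 34.8
eef_pos: [433.3, 4.3, 40.2]
tcp_rot: [3.141, -0.001, -0.0]
ft_force: [-0.0, -0.0, -0.6]
opening: 0.276
grip_force: 30.0
```

Call:
{"method": "jog_arm", "body": {"targets": [{"turn":[0,0,0],"slide":[0,0,-6],"claw":10},{"turn":[0,0,0],"slide":[0,0,-3],"claw":10},{"turn":[0,0,0],"slide":[0,0,-1.3],"claw":10},{"turn":[0,0,0],"slide":[0,0,0],"claw":10}]}}

```text
t: 35.3
eef_pos: [432.9, 4.3, 29.5]
tcp_rot: [3.142, 0.0, -0.0]
ft_force: [-0.0, -0.1, 4.5]
opening: 0.278
grip_force: 30.0
```

Call:
{"method": "jog_arm", "body": {"targets": [{"turn":[0,0,0],"slide":[0,0,0],"claw":50},{"turn":[0,0,0],"slide":[0,0,0],"claw":80},{"turn":[0,0,0],"slide":[0,0,0],"claw":100},{"turn":[0,0,0],"slide":[0,0,0],"claw":100},{"turn":[0,0,0],"slide":[0,0,50],"claw":100}]}}

```text
t: 35.92
eef_pos: [431.7, 4.4, 77.6]
tcp_rot: [-3.141, 0.007, -0.001]
ft_force: [0.8, 0.3, -0.3]
opening: 0.744
grip_force: 0.0
```

Call:
{"method": "jog_arm", "body": {"targets": [{"turn":[0,0,0],"slide":[0,0,60],"claw":100},{"turn":[0,0,0],"slide":[-10,-45,30],"claw":100},{"turn":[0,0,0],"slide":[-10,-45,0],"claw":100},{"turn":[0,0,0],"slide":[-10,-45,0],"claw":100},{"turn":[0,0,0],"slide":[-10,-45,0],"claw":100}]}}

```text
t: 36.55
eef_pos: [392.5, -177.0, 169.5]
tcp_rot: [3.141, -0.0, -0.0]
ft_force: [1.0, 0.7, -0.1]
opening: 0.999
grip_force: 0.0
```

Call:
{"method": "jog_arm", "body": {"targets": [{"turn":[0,0,0],"slide":[-10,-45,0],"claw":100},{"turn":[0,0,0],"slide":[-13,-41,0],"claw":100},{"turn":[0,0,0],"slide":[0,0,0],"claw":100},{"turn":[0,0,0],"slide":[0,0,0],"claw":100}]}}

```text
t: 37.05
eef_pos: [369.8, -261.1, 169.2]
tcp_rot: [-3.141, 0.0, -0.001]
ft_force: [-0.2, 0.6, -0.2]
opening: 0.999
grip_force: 0.0
```

```bash
python3 - <<'E'
from h import *
c=look("wrist","w8");s=state();print(s["eef_pos"].round(1),s["t"])
look("side","s8")
a=cv2.imread("pics/w8.png");b=cv2.imread("pics/s8.png")[130:430,160:460]
cv2.imwrite("pics/c8.png",np.hstack([cv2.resize(a,(480,360)),cv2.resize(b,(320,360))]))
E
```

```text
small_weight_mid [320. 231.] 0.96 [ 369.  -262.4   31. ]
beaker_mid [175.  11.] 0.88 [ 537.8 -155.8   45. ]
vial_mid [ 16. 158.] 0.95 [432.8 -14.7  42. ]
square_large_top [191.  37.] 0.95 [ 529.7 -154.6   10. ]
square_small_top [ 38. 158.] 0.7 [432.5  -7.3  10. ]
mat_top [320. 212.] 0.86 [ 381.8 -261.7    4. ]
[ 370.1 -261.5  169.4] 37.55
big_weight_mid [324. 214.] 0.9 [578.1 133.6  45.5]
big_weight_mid [262. 260.] 0.49 [433.4   3.4  45.5]
small_weight_mid [235. 383.] 0.61 [ 374.9 -268.5   31. ]
beaker_mid [337. 305.] 0.83 [ 564.4 -136.6   45. ]
beaker_mid [412. 264.] 0.67 [731.6 -49.5  45. ]
vial_mid [261. 257.] 0.93 [432.1  14.5  42. ]
round_large_top [321. 230.] 0.96 [570.6 120.4  10. ]
round_small_top [246. 200.] 0.61 [404.5 258.1  10. ]
square_large_top [334. 335.] 0.67 [ 553.4 -177.    10. ]
square_small_top [267. 278.] 0.68 [439.7 -13.8  10. ]
mat_top [239. 394.] 0.78 [ 378.5 -272.3    4. ]
```

View pics/c8.png

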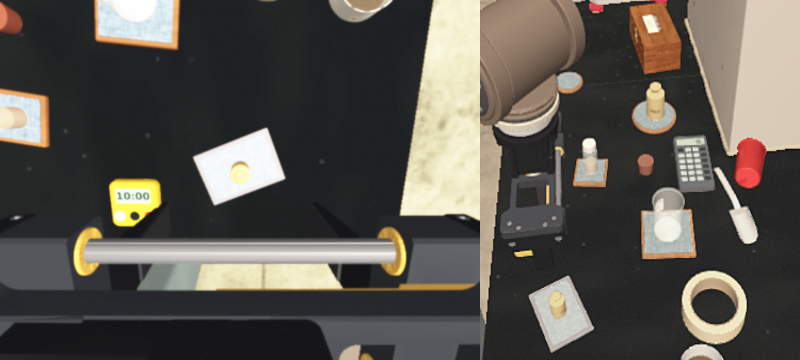

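The composite shows the vial upright on the small square stand, the big weight on the large round stand, the beaker in place, and the small weight on the mat at the wrist-picture centre. Fetching the small weight.

Call:
{"method": "jog_arm", "body": {"targets": [{"turn":[0,0,0],"slide":[0,0,-40],"claw":70},{"turn":[0,0,0],"slide":[0,0,-50],"claw":70},{"turn":[0,0,0],"slide":[0,0,-40],"claw":60},{"turn":[0,0,0],"slide":[0,0,-10],"claw":60},{"turn":[0,0,0],"slide":[0,0,0],"claw":60}]}}

```text
t: 38.67
eef_pos: [370.1, -261.7, 29.5]
tcp_rot: [-3.141, 0.0, -0.0]
ft_force: [0.2, -0.7, 0.1]
opening: 0.61
grip_force: 0.0
```

Call:
{"method": "jog_arm", "body": {"targets": [{"turn":[0,0,0],"slide":[0,0,0],"claw":50},{"turn":[0,0,0],"slide":[0,0,0],"claw":50}]}}

```text
t: 38.92
eef_pos: [370.4, -262.1, 30.5]
tcp_rot: [3.14, -0.002, -0.0]
ft_force: [-0.6, 0.3, 0.2]
opening: 0.514
grip_force: 0.0
```

Call:
{"method": "jog_arm", "body": {"targets": [{"turn":[0,0,0],"slide":[0,0,-15],"claw":50},{"turn":[0,0,0],"slide":[0,0,-5.5],"claw":50},{"turn":[0,0,0],"slide":[0,0,0],"claw":5},{"turn":[0,0,0],"slide":[0,0,0],"claw":5},{"turn":[0,0,0],"slide":[0,0,0],"claw":5}]}}

```text
t: 39.55
eef_pos: [370.1, -261.8, 9.2]
tcp_rot: [3.141, -0.0, -0.0]
ft_force: [0.2, -1.5, 1.8]
opening: 0.238
grip_force: 9.8
```

Call:
{"method": "jog_arm", "body": {"targets": [{"turn":[0,0,0],"slide":[0,0,0],"claw":5},{"turn":[0,0,0],"slide":[0,0,0],"claw":5},{"turn":[0,0,0],"slide":[0,0,0],"claw":5},{"turn":[0,0,0],"slide":[0,0,0],"claw":5}]}}

```text
t: 40.05
eef_pos: [370.1, -261.8, 9.1]
tcp_rot: [3.141, -0.0, -0.0]
ft_force: [-0.4, 0.8, 5.0]
opening: 0.236
grip_force: 30.0
```

Call:
{"method": "jog_arm", "body": {"targets": [{"turn":[0,0,0],"slide":[0,0,20],"claw":5},{"turn":[0,0,0],"slide":[0,0,50],"claw":5},{"turn":[0,0,0],"slide":[20,30,50],"claw":5},{"turn":[0,0,0],"slide":[25,45,30],"claw":5},{"turn":[0,0,0],"slide":[25,50,0],"claw":5}]}}

```text
t: 40.67
eef_pos: [441.3, -135.9, 161.0]
tcp_rot: [3.14, -0.004, -0.002]
ft_force: [0.6, -0.6, -1.4]
opening: 0.238
grip_force: 30.0
```

Call:
{"method": "jog_arm", "body": {"targets": [{"turn":[0,0,0],"slide":[20,50,0],"claw":5},{"turn":[0,0,0],"slide":[0,50,0],"claw":5},{"turn":[0,0,0],"slide":[0,55,0],"claw":5},{"turn":[0,0,0],"slide":[-10,55,0],"claw":5},{"turn":[0,0,0],"slide":[-15,55,0],"claw":5}]}}

```text
t: 41.3
eef_pos: [434.5, 130.0, 158.7]
tcp_rot: [3.142, 0.0, -0.001]
ft_force: [1.3, -1.0, -0.9]
opening: 0.239
grip_force: 30.0
```

Call:
{"method": "jog_arm", "body": {"targets": [{"turn":[0,0,0],"slide":[-15,50,0],"claw":5},{"turn":[0,0,0],"slide":[-15,50,0],"claw":5},{"turn":[0,0,0],"slide":[-8,40,0],"claw":5},{"turn":[0,0,0],"slide":[0,0,0],"claw":5},{"turn":[0,0,0],"slide":[0,0,0],"claw":5}]}}

```text
t: 41.92
eef_pos: [396.7, 267.9, 158.6]
tcp_rot: [3.141, 0.001, 0.0]
ft_force: [-0.6, 0.3, -0.3]
opening: 0.239
grip_force: 30.0
```

Call:
{"method": "jog_arm", "body": {"targets": [{"turn":[0,0,0],"slide":[0.5,3.5,-40],"claw":5},{"turn":[0,0,0],"slide":[0,0,-50],"claw":5},{"turn":[0,0,0],"slide":[0,0,-30],"claw":5},{"turn":[0,0,0],"slide":[0,0,-5],"claw":5},{"turn":[0,0,0],"slide":[0,0,0],"claw":5}]}}

```text
t: 42.55
eef_pos: [398.0, 271.4, 34.4]
tcp_rot: [3.142, -0.0, -0.001]
ft_force: [0.7, -0.8, -0.8]
opening: 0.237
grip_force: 30.0
```

Call:
{"method": "jog_arm", "body": {"targets": [{"turn":[0,0,0],"slide":[0,0,0],"claw":5}]}}

```text
t: 42.68
eef_pos: [398.2, 271.9, 35.1]
tcp_rot: [-3.141, -0.002, -0.001]
ft_force: [0.4, -0.9, -1.0]
opening: 0.241
grip_force: 30.0
```

Call:
{"method": "jog_arm", "body": {"targets": [{"turn":[0,0,0],"slide":[0,0,-12],"claw":5},{"turn":[0,0,0],"slide":[0,0,-5],"claw":5},{"turn":[0,0,0],"slide":[0,0,-2],"claw":5},{"turn":[0,0,0],"slide":[0,0,-1],"claw":5},{"turn":[0,0,0],"slide":[0,0,0],"claw":5}]}}

```text
t: 43.3
eef_pos: [397.3, 271.8, 15.0]
tcp_rot: [-3.142, -0.0, -0.0]
ft_force: [-4.1, -3.8, 23.0]
opening: 0.235
grip_force: 30.0
```

Call:
{"method": "jog_arm", "body": {"targets": [{"turn":[0,0,0],"slide":[0,0,0.7],"claw":5},{"turn":[0,0,0],"slide":[0,0,0],"claw":50},{"turn":[0,0,0],"slide":[0,0,0],"claw":60},{"turn":[0,0,0],"slide":[0,0,0],"claw":60},{"turn":[0,0,0],"slide":[0,0,30],"claw":70}]}}

```text
t: 43.92
eef_pos: [396.7, 271.4, 43.5]
tcp_rot: [3.14, 0.003, -0.001]
ft_force: [-0.5, 0.5, 1.1]
opening: 0.601
grip_force: 0.0
```

Call:
{"method": "jog_arm", "body": {"targets": [{"turn":[0,0,0],"slide":[0,0,60],"claw":100},{"turn":[0,0,0],"slide":[0,0,60],"claw":100},{"turn":[0,0,0],"slide":[10,-50,50],"claw":100},{"turn":[0,0,0],"slide":[10,-50,50],"claw":100},{"turn":[0,0,0],"slide":[0,-40,30],"claw":100}]}}

```text
t: 44.55
eef_pos: [415.3, 143.0, 283.9]
tcp_rot: [-3.141, -0.002, -0.0]
ft_force: [0.5, -0.6, -0.6]
opening: 0.995
grip_force: 0.0
```

Call:
{"method": "jog_arm", "body": {"targets": [{"turn":[0,0,0],"slide":[0,0,0],"claw":100},{"turn":[0,0,0],"slide":[0,0,0],"claw":100},{"turn":[0,0,0],"slide":[0,0,0],"claw":100}]}}

```text
t: 44.92
eef_pos: [414.6, 145.0, 281.1]
tcp_rot: [3.141, 0.002, 0.001]
ft_force: [-0.1, -0.7, -0.5]
opening: 1.002
grip_force: 0.0
```

```bash
python3 - <<'E'
from h import *
s=state();print(s["eef_pos"].round(1),s["t"])
a=read_camera("wrist")["frame"]
cv2.imwrite("pics/w9.png",a)
E
```

```text
[414.6 145.  281.1] 44.925
```

View pics/w9.png

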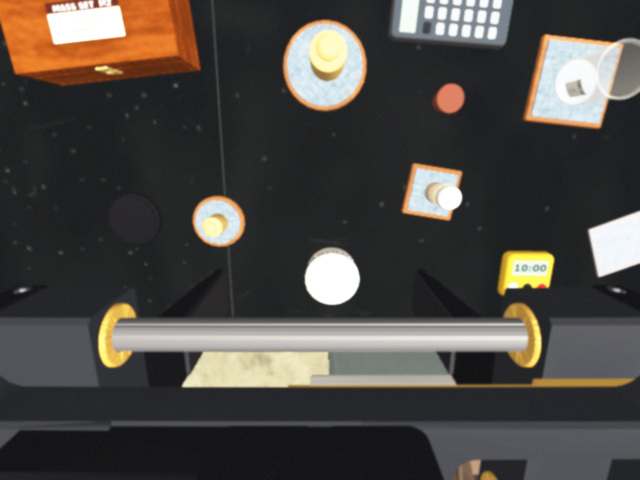

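All four stand upright on the right stands: big weight (327,55), small weight (214,226), vial (442,194), beaker (590,77). I'll check centring numerically.

```bash
python3 - <<'E'
from h import *
c=read_camera("wrist")
f=lambda p,z:onz(c,p,z)[:2].round(1)
print("small",f((214,226.5),50),f((219,221),10))
print("big knob",f((328,46),81),f((325.5,65.5),10))
print("vial cap",f((449,198),74),np.mean([f(p,10) for p in [(415,163),(463,171),(450,221),(402,212)]],axis=0))
print("beaker base/rim",f((577,83),11),f((627,69),80),np.mean([f(p,10) for p in [(545,35),(619,42),(600,128),(524,121)]],axis=0))
cv2.imwrite("pics/c9.png",cv2.resize(c["frame"][190:252,188:250],(496,496)))
E
```

```text
small [398.  265.5] [396.5 270.8]
big knob [578.  136.6] [575.9 137.8]
vial cap [434.2   7.4] [432.875   5.175]
beaker base/rim [ 558.2 -150.6] [ 559.3 -150.3] [ 558.725 -145.275]
```

View pics/c9.png

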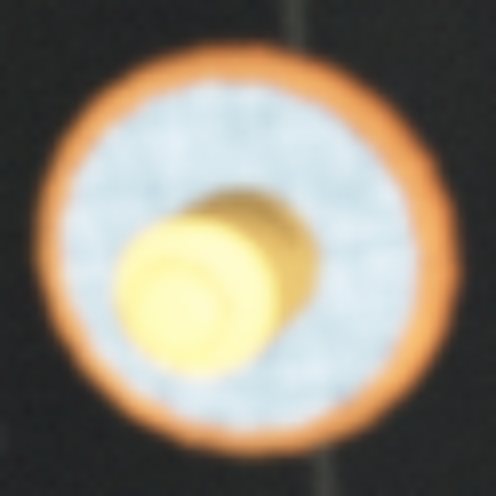

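The crop shows the small weight upright, within about 3 mm of the middle of its stand, so I'm handing in.

```bash
python3 -c "
from cell import *
print(job_done())"
```

```text
the job is handed in; nothing more can be done
None
```

The swap is done and handed in: both brass weights now stand upright on the round stands and the beaker and vial upright on the square ones, each within about 5 mm of centre in the last camera check, after about 45 s of robot time.

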